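Press the storage lid shut on a prep pan

ROBOT

A 6-joint arm with a two-finger parallel gripper is mounted at the origin on a cart in front of the work surface, level with it; the furniture and walls round the work are solid. World frame = base frame: x ahead of the robot, y to its left, z up, the work surface at z = 0. Lengths are in mm, angles in rad, forces in N, time in s.
With the tool pointing down it reaches from about 350 to 775 mm from the base axis. Payload 7.3 kg.
Tool frame: the origin (TCP) lies at the very end of the fingers, on their centre line; the grasp point (between the pads) lies 19 mm behind it; z points along the fingers, y is the line along which they close (so a half turn about z gives the same grasp; the last joint's range is limited). The gripper opens to 92 mm and grips with 3 to 60 N. Pads are 19 mm wide; open, the fingers measure 130 mm over their backs; the gripper's body (75 mm by 190 mm) begins 47 mm behind the grasp point.
Start: joints at [0.957, 0.342, 1.524, -0, 1.275, -0.146], TCP at [236.724, 468.622, 226.741] pointing down, gripper open.
Joint ranges: [-2.53, 2.53], [-0.77, 2.02], [0.04, 2.7], [-1, 4.14], [0.28, 2.66], [-3.11, 3.11]. Speed limits (rad/s): [2.57, 2.57, 3.14, 3.14, 3.14, 3.14].

INTERFACE

Orientations are given as [roll, pitch, yaw] about the fixed x, y, z axes, in that order (R = Rz(yaw) Ry(pitch) Rx(roll)).
In Python, from plant import * gives the robot as it stands.
- The arm moves only by the tool arm_command, never from a script. Its arguments are lists of equal length, an entry for each row: "gripper": the finger opening in mm, from 0 to 91.8; "dp": the shift along the tool's x, y, z in units of 25 mm (1.0 is 25 mm), a list of three; "twist": the turn about the tool's z in units of 5 degrees (1.0 is 5 degrees). A call has exactly 5 rows; each row shifts and turns the commanded pose from where the row before left it, along the tool's axes as they then stand; what a row does not reach is not made up. A row lasts 1/8 s, in which the tool goes at most 62.5 mm and 10.7 degrees, less where a joint would pass 70% of its speed; a pose out of reach is approached as far as the arm can. A call is refused whole if a number of a shift passes 1 or a number of a turn 1, either way. A call with a gripper value outside its range is refused whole. The fingers move at their own pace and stop on an object; the grip force is fixed at half the most. Time passes only in rows, so rows that do not move let the fingers close, or fill a call up. It gives the time, the measured TCP pose, the force, the opening and the grip force at its end, in the units of the state.
- get_obs(): the state, without advancing time (a new reading comes with each control period).
- capture(name): name is "scene" or "top" or "wrist"; returns the picture (480x640x3 uint8, red, green, blue); there is no depth.
- get_calibration(name): a dict with "mtx" (3x3 intrinsics, pixels), "position" and "attitude" of the camera in the world; the wrist camera has in their place "mount" (4x4, takes a point from camera to tool coordinates, whose origin is the TCP and whose axes are the flange's). Camera axes: x right, y down, z forward; pixel columns grow to the right and rows downward; lengths in mm; the calibration is good to about 2 mm. A picture is of the moment at which its call begins: read the wrist's pose just before it. get_calibration takes no time and is no camera call.
- close_job(): hands the job in; it is judged then, once.
The state is a dict: "time": time; "joint_positions": joint angles; "dq": joint speeds; "tau": joint torques, N m; "tool_pos": TCP position; "tcp_rot": TCP orientation; "contact_force": force on the tool from outside, world axes, zero at the start; "moment": the same for the moment, N m; "grip_width": finger opening in mm; "finger_force": force on a finger pad.
Only numpy, scipy, OpenCV 4.12 (cv2) and the standard library are available. Lean on these libraries where they do the work, as an engineer would, in place of code of your own. Each camera call takes 0.05 s, during which the arm holds its last target. There are 200 camera calls.

TASK

The prep pan with the frosted lid is going into the fridge, but the six blue sections of the lid's rim are still standing up. Go round the lid and press down every section with the fingertips until each one clicks shut and the whole rim is flat, without crushing the lid. The pan stays standing where it is: do not pick it up, tip it or shove it along, and leave the other things on the table alone.

Things in the scene. Friction and masses are not known exactly. Their poses are not given: they have to be found in the camera images.
- pan: steel prep pan with a pale filling under a frosted lid with blue rim sections, in the middle of the table, loose, about 0.9 kg, 177 mm long (its x), 109 mm wide (its y), 65 mm high. Origin: centre of the underside, z up. More than 60 N from the robot crushes pan or lid; a press needs 6 to 10 N. The lidded pan at the left is another one.
- lid_top (a point): centre of the press-on lid (184 x 116 mm), 68.6 mm above the pan's underside. Flat frosted middle with a blank white and green label; six blue rim sections, one at each corner, one along each long side; the short ends are plain edge. All six stand up at the start; pressing a shut one again does no harm. Shut, their tops lie at this height, within 1 mm of the frosted middle.
- corner_1 (a joint): hinge of the blue lid section at the corner at the pan's +x, +y: 0 standing up (slopes up outwards at 0.5 rad, outer edge 10 mm high), 0.50 rad flat and clicked shut. Springs back up if let go before mid travel (0.25), snaps down and stays shut beyond it. Pressed straight down it resists with 6 N (at the outer edge) to 10 N (at the ribs) until it goes over.
- corner_1_pad (a point): point to press, between the finger ribs on the blue section at the corner at the pan's +x, +y (triangle, 20 mm deep, about 50 mm along its diagonal hinge, 3 mm thick, hinged at its inner edge), 12.5 mm outwards of the hinge; moves with the section. Shut, it lies at (82, 48, 68.6) mm in the pan's frame; open, about 6 mm higher.
- side_1 (a joint): hinge of the blue lid section at the long side at +y: 0 standing up (slopes up outwards at 0.5 rad, outer edge 10 mm high), 0.50 rad flat and clicked shut. Springs back up if let go before mid travel (0.25), snaps down and stays shut beyond it. Pressed straight down it resists with 6 N (at the outer edge) to 10 N (at the ribs) until it goes over.
- side_1_pad (a point): point to press, between the finger ribs on the blue section at the long side at +y (strip 20 mm deep, 148 mm long at the hinge, 105 mm at the outer edge, 3 mm thick, hinged at its inner edge), 12.5 mm outwards of the hinge; moves with the section. Shut, it lies at (0, 50.5, 68.6) mm in the pan's frame; open, about 6 mm higher.
- corner_2 (a joint): hinge of the blue lid section at the corner at -x, +y: 0 standing up (slopes up outwards at 0.5 rad, outer edge 10 mm high), 0.50 rad flat and clicked shut. Springs back up if let go before mid travel (0.25), snaps down and stays shut beyond it. Pressed straight down it resists with 6 N (at the outer edge) to 10 N (at the ribs) until it goes over.
- corner_2_pad (a point): point to press, between the finger ribs on the blue section at the corner at -x, +y (triangle, 20 mm deep, about 50 mm along its diagonal hinge, 3 mm thick, hinged at its inner edge), 12.5 mm outwards of the hinge; moves with the section. Shut, it lies at (-82, 48, 68.6) mm in the pan's frame; open, about 6 mm higher.
- corner_3 (a joint): hinge of the blue lid section at the corner at -x, -y: 0 standing up (slopes up outwards at 0.5 rad, outer edge 10 mm high), 0.50 rad flat and clicked shut. Springs back up if let go before mid travel (0.25), snaps down and stays shut beyond it. Pressed straight down it resists with 6 N (at the outer edge) to 10 N (at the ribs) until it goes over.
- corner_3_pad (a point): point to press, between the finger ribs on the blue section at the corner at -x, -y (triangle, 20 mm deep, about 50 mm along its diagonal hinge, 3 mm thick, hinged at its inner edge), 12.5 mm outwards of the hinge; moves with the section. Shut, it lies at (-82, -48, 68.6) mm in the pan's frame; open, about 6 mm higher.
- side_2 (a joint): hinge of the blue lid section at the long side at -y: 0 standing up (slopes up outwards at 0.5 rad, outer edge 10 mm high), 0.50 rad flat and clicked shut. Springs back up if let go before mid travel (0.25), snaps down and stays shut beyond it. Pressed straight down it resists with 6 N (at the outer edge) to 10 N (at the ribs) until it goes over.
- side_2_pad (a point): point to press, between the finger ribs on the blue section at the long side at -y (strip 20 mm deep, 148 mm long at the hinge, 105 mm at the outer edge, 3 mm thick, hinged at its inner edge), 12.5 mm outwards of the hinge; moves with the section. Shut, it lies at (0, -50.5, 68.6) mm in the pan's frame; open, about 6 mm higher.
- corner_4 (a joint): hinge of the blue lid section at the corner at +x, -y: 0 standing up (slopes up outwards at 0.5 rad, outer edge 10 mm high), 0.50 rad flat and clicked shut. Springs back up if let go before mid travel (0.25), snaps down and stays shut beyond it. Pressed straight down it resists with 6 N (at the outer edge) to 10 N (at the ribs) until it goes over.
- corner_4_pad (a point): point to press, between the finger ribs on the blue section at the corner at +x, -y (triangle, 20 mm deep, about 50 mm along its diagonal hinge, 3 mm thick, hinged at its inner edge), 12.5 mm outwards of the hinge; moves with the section. Shut, it lies at (82, -48, 68.6) mm in the pan's frame; open, about 6 mm higher.
- sealed_pan: another steel prep pan with the same lid, already shut all round, too heavy to shift, 184 x 116 x 69 mm, on the left; leave alone. Origin: centre of the underside
- labels: white block of day labels with a green edge, 60 x 52 x 29 mm, right of the pan; leave alone. Origin: centre of the underside
- tape: roll of masking tape lying flat, 100 mm across, 25 mm high, behind the pan; leave alone. Origin: centre of the underside
- shaker: steel shaker, 52 mm across, 88 mm high, at the back; leave alone. Origin: centre of the underside

How it is judged:
By the outcome, as a careful person would: the job done as asked, in the order asked, and still so for the second after the job is handed in, with the robot touching nothing.
It also fails if it takes over 45 s, if anything falls off the work surface, if the arm or the gripper's body presses on something with over 40 N, if the wrist force passes 120 N, or if a joint passes its speed limit or range.

## Working session

There is one attempt and no reset: what is moved stays moved. The work goes in short steps, Python scripts to look and compute and a tool call to move; the robot and the scene stay as the last step left them, time stands still between calls to the robot, and variables do not carry over. Pictures are saved under pics/ and viewed, at most 10 in all, crops included, and the job is handed in when it is done.

Besides the shell and the picture viewer there is one more tool, called after "Call:" as name(argument=value, ...), one argument or row to a line, values as JSON. arm_command: Moves the arm, as the interface text tells. Its arguments: {"type":"object","properties":{"gripper":{"type":"array"},"dp":{"type":"array"},"twist":{"type":"array"}},"required":["gripper","dp","twist"]}

```bash
mkdir -p pics
python3 - <<'E'
from plant import *
import cv2
o=get_obs();print(o)
for n in ("top","scene"):
    cv2.imwrite(f"pics/{n}0.png",capture(n)[:,:,::-1]);print(n,get_calibration(n))
E
```

```text
{'time': 0.0, 'joint_positions': array([ 9.57026523e-01,  3.42728866e-01,  1.52503149e+00, -4.62404084e-05,
        1.27535422e+00, -1.45971949e-01]), 'dq': array([ 0.00017987, -0.00123393,  0.00110839, -0.00161245, -0.00206485,
       -0.00025543]), 'tau': array([ 2.64350012e-03, -4.31240666e+01, -2.44222730e+01,  7.18633225e-02,
        5.56501374e-02, -1.46854982e-04]), 'tool_pos': array([236.47938721, 468.27358442, 226.03670592]), 'tcp_rot': array([-3.14008048e+00, -1.77624430e-04,  2.67380816e+00]), 'contact_force': array([-0.29663416, -0.09216648,  0.3777122 ]), 'moment': array([-0.01993049,  0.03662465, -0.00164329]), 'finger_force': 0.0, 'grip_width': 92.10612602551221}
top {'mtx': array([[521.163287  ,   0.        , 321.59030618],
       [  0.        , 521.163287  , 248.75452861],
       [  0.        ,   0.        ,   1.        ]]), 'position': array([ 487.23757137,  153.99958004, 1348.66553217]), 'attitude': array([-3.04553539,  0.01028606, -1.59720484])}
scene {'mtx': array([[499.81035464,   0.        , 315.59428473],
       [  0.        , 499.81035464, 234.41917186],
       [  0.        ,   0.        ,   1.        ]]), 'position': array([ 169.92084965, 1102.68714813, 1001.09219407]), 'attitude': array([-2.29582267,  0.02225604, -2.73965134])}
```

View pics/top0.png

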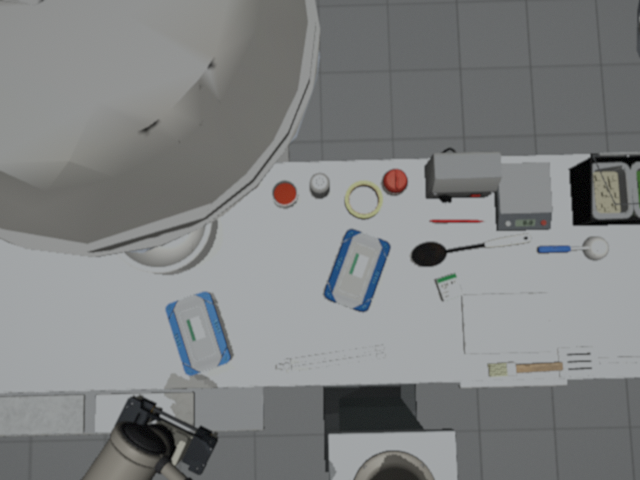

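View pics/scene0.png

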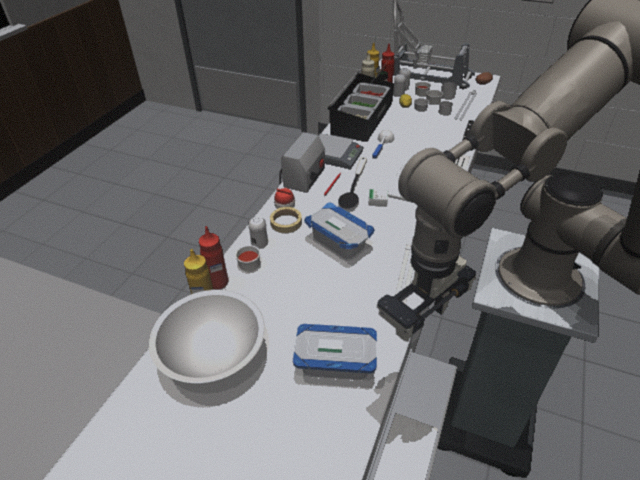

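The top view shows the standing-rim pan at about (357,270) px. The sealed pan is at (198,333), the tape at (364,199), the shaker at (319,184) and the labels at (447,286). The gripper is at the lower left. Next I'll measure the pan from its blue rim.

```bash
cat > h.py <<'E'
from plant import *
import cv2, numpy as np
from scipy.spatial.transform import Rotation as R
def ray(cal,uv,z,T=None):
    "pixels -> world points on plane z"
    Rc,p=(R.from_euler('xyz',cal['attitude']).as_matrix(),np.array(cal['position'])) if T is None else (T[:3,:3],T[:3,3])
    uv=np.atleast_2d(uv).astype(float)
    d=np.c_[uv,np.ones(len(uv))]@np.linalg.inv(cal['mtx']).T@Rc.T
    return p+d*((z-p[2])/d[:,2])[:,None]
def wristT(o):
    T=np.eye(4);T[:3,:3]=R.from_euler('xyz',o['tcp_rot']).as_matrix();T[:3,3]=o['tool_pos']
    return T@np.array(get_calibration('wrist')['mount'])
def blue(im):
    hsv=cv2.cvtColor(im,cv2.COLOR_RGB2HSV)
    return cv2.inRange(hsv,(95,110,50),(125,255,255))
E
python3 - <<'E'
from h import *
im=cv2.imread('pics/top0.png')[:,:,::-1].copy();c=get_calibration('top')
m=blue(im);m[:, :270]=0;m[:,420:]=0;m[:210]=0
ys,xs=np.nonzero(m);print(len(xs))
for z in (72,):
    w=ray(c,np.c_[xs,ys],z)[:,:2]
    print(cv2.minAreaRect(w.astype(np.float32)),w.mean(0))
print(get_calibration('wrist'))
for n,uv in dict(shaker=(319,184),tape=(364,199),sealed=(198,333),labels=(447,286)).items():print(n,ray(c,uv,40))
cv2.imwrite('pics/c0.png',cv2.resize(im[215:325,300:410],(600,600),interpolation=cv2.INTER_CUBIC)[:,:,::-1])
E
```

```text
1026
((556.3380126953125, 79.48771667480469), (113.45403289794922, 181.01614379882812), 68.21442413330078) [555.69356706  78.75964026]
{'mtx': array([[403.85000351,   0.        , 316.41020423],
       [  0.        , 403.85000351, 241.11346107],
       [  0.        ,   0.        ,   1.        ]]), 'mount': array([[ 3.71175669e-04, -9.56883117e-01, -2.90472999e-01,
         7.86065969e+01],
       [ 9.99999879e-01,  2.61275370e-04,  4.17132175e-04,
        -1.02087593e-01],
       [-3.23253296e-04, -2.90473118e-01,  9.56883098e-01,
        -1.56774614e+02],
       [ 0.00000000e+00,  0.00000000e+00,  0.00000000e+00,
         1.00000000e+00]])}
shaker [[779.89115804 166.35245875  40.        ]]
tape [[737.81563273  52.91014488  40.        ]]
sealed [[411.40236832 477.34817338  40.        ]]
labels [[ 511.5736739  -146.74994132   40.        ]]
```

View pics/c0.png

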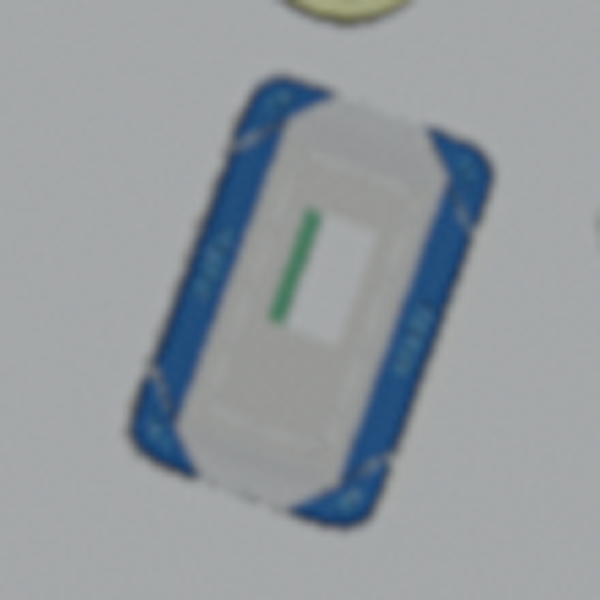

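The crop shows the six blue sections: the long axis runs from bottom-left to top-right, at about -21.8° in the world. The pan centre is at about (556, 79.5). I'll align the tool with the pan (twist -5°), close the fingers and fly over it.

Call:
arm_command(
  gripper=[0, 0, 0, 0, 0],
  dp=[
    [-0.98, -0.54, 0],
    [-0.98, -0.54, 0],
    [-0.98, -0.54, 0],
    [-0.98, -0.54, 0],
    [-0.98, -0.54, 0],
  ],
  twist=[-1, 0, 0, 0, 0],
)

```text
time: 0.72
tool_pos: [323.8, 358.1, 226.4]
tcp_rot: [-3.141, -0.0, 2.761]
contact_force: [0.4, -0.0, -0.8]
grip_width: 46.3
finger_force: 0.0
```

Call:
arm_command(
  gripper=[0, 0, 0, 0, 0],
  dp=[
    [-0.98, -0.54, 0],
    [-0.98, -0.54, 0],
    [-0.98, -0.54, 0],
    [-0.98, -0.54, 0],
    [-0.98, -0.54, 0],
  ],
  twist=[0, 0, 0, 0, 0],
)

```text
time: 1.35
tool_pos: [412.4, 250.0, 226.4]
tcp_rot: [-3.141, -0.001, 2.761]
contact_force: [-0.1, 0.3, -0.1]
grip_width: 1.0
finger_force: 0.0
```

Call:
arm_command(
  gripper=[0, 0, 0, 0, 0],
  dp=[
    [-0.98, -0.54, 0.2],
    [-0.98, -0.54, 0.2],
    [-0.98, -0.54, 0.2],
    [-0.98, -0.54, 0.2],
    [-0.98, -0.54, 0.2],
  ],
  twist=[0, 0, 0, 0, 0],
)

```text
time: 1.98
tool_pos: [501.1, 141.9, 201.2]
tcp_rot: [-3.141, -0.001, 2.761]
contact_force: [0.1, 0.4, 0.3]
grip_width: 0.4
finger_force: 0.0
```

Call:
arm_command(
  gripper=[0, 0, 0, 0, 0],
  dp=[
    [-0.98, -0.54, 0.2],
    [-0.98, -0.54, 0.2],
    [-0.98, -0.54, 0.2],
    [0, 0, 0],
    [0, 0, 0],
  ],
  twist=[0, 0, 0, 0, 0],
)

```text
time: 2.6
tool_pos: [553.4, 78.2, 186.5]
tcp_rot: [3.142, -0.001, 2.761]
contact_force: [-0.2, 0.8, -0.1]
grip_width: 0.5
finger_force: 0.0
```

```bash
cat >> h.py <<'E'
def look(name):
    o=get_obs();im=capture('wrist');cv2.imwrite(f'pics/{name}.png',im[:,:,::-1])
    m=cv2.morphologyEx(blue(im),cv2.MORPH_OPEN,np.ones((3,3)))
    ys,xs=np.nonzero(m);w=ray(get_calibration('wrist'),np.c_[xs,ys],72,wristT(o))[:,:2]
    w=w[np.hypot(*(w-[556,79.5]).T)<140]
    print(o['tool_pos'],o['tcp_rot'],cv2.minAreaRect(w.astype(np.float32)))
E
python3 -c "
from h import *
look('w0')"
```

```text
[553.39396425  78.16689998 186.48313293] [ 3.14158494e+00 -1.11141460e-03  2.76097194e+00] ((536.3897705078125, 85.71204376220703), (114.6431655883789, 142.80300903320312), 68.20425415039062)
```

View pics/w0.png

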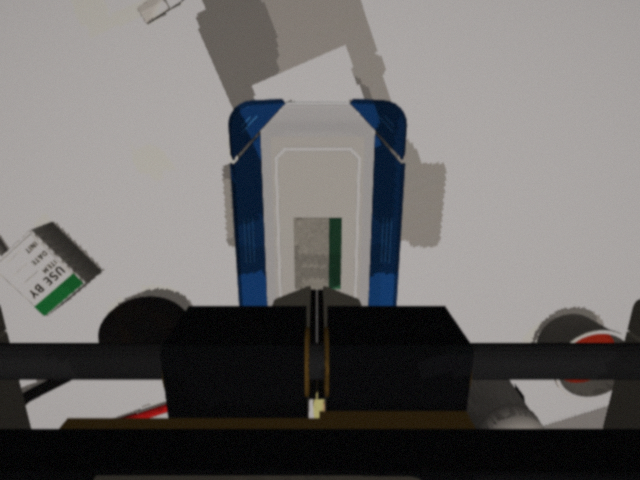

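The wrist view shows the near half of the pan, its corners at (255,120) and (385,120) px, and the closed fingertips at about (316,290). The far half is hidden by the gripper. It agrees with the top view to about 1.5 mm, so I take the centre as (555.8, 78.8). First corner next.

Call:
arm_command(
  gripper=[0, 0, 0, 0, 0],
  dp=[
    [0.66, 0.42, 0.7],
    [0.66, 0.42, 0.7],
    [0.66, 0.42, 0.7],
    [0.66, 0.42, 0.7],
    [0.66, 0.42, 0.7],
  ],
  twist=[0, 0, 0, 0, 0],
)

```text
time: 3.28
tool_pos: [495.9, 158.5, 99.2]
tcp_rot: [3.141, 0.0, 2.762]
contact_force: [0.4, -0.1, -0.3]
grip_width: 0.3
finger_force: 0.0
```

Call:
arm_command(
  gripper=[0, 0, 0, 0, 0],
  dp=[
    [0, 0, 0.5],
    [0, 0, 0.25],
    [0, 0, 0.2],
    [0, 0, 0.1],
    [0, 0, 0.04],
  ],
  twist=[0, 0, 0, 0, 0],
)

```text
time: 3.9
tool_pos: [497.4, 156.7, 72.1]
tcp_rot: [3.141, 0.001, 2.761]
contact_force: [0.7, -0.9, 0.2]
grip_width: 0.5
finger_force: 0.0
```

Call:
arm_command(
  gripper=[0, 0, 0, 0, 0],
  dp=[
    [0, 0, -0.8],
    [0, -1, 0],
    [0, -1, 0],
    [0, -1, 0],
    [0, -1, 0],
  ],
  twist=[0, 0, 0, 0, 0],
)

```text
time: 4.53
tool_pos: [459.8, 63.1, 92.1]
tcp_rot: [3.142, 0.001, 2.761]
contact_force: [-0.6, -0.4, 0.7]
grip_width: 0.6
finger_force: 0.0
```

Call:
arm_command(
  gripper=[0, 0, 0, 0, 0],
  dp=[
    [0, -0.06, 0.3],
    [0, 0, 0.25],
    [0, 0, 0.2],
    [0, 0, 0.08],
    [0, 0, 0],
  ],
  twist=[0, 0, 0, 0, 0],
)

```text
time: 5.15
tool_pos: [459.3, 63.4, 70.9]
tcp_rot: [3.141, -0.0, 2.762]
contact_force: [-0.6, 0.0, -0.2]
grip_width: 0.5
finger_force: 0.0
```

Call:
arm_command(
  gripper=[0, 0, 0, 0, 0],
  dp=[
    [0, 0, -0.8],
    [-0.68, 0, -0.4],
    [-0.68, 0, 0],
    [-0.68, 0, 0],
    [-0.68, 0, 0],
  ],
  twist=[0, 0, 0, 0, 0],
)

```text
time: 5.78
tool_pos: [523.0, 37.7, 101.3]
tcp_rot: [3.141, 0.0, 2.761]
contact_force: [0.2, 0.4, 0.2]
grip_width: 0.4
finger_force: 0.0
```

```bash
python3 -c "
from h import *
look('w1')"; python3 -c "
import cv2;cv2.imwrite('pics/w1c.png',cv2.imread('pics/w1.png'))"
```

```text
[523.0167937   37.73627419 101.30212462] [3.14130736e+00 3.44410867e-04 2.76145562e+00] ((546.8207397460938, 80.90276336669922), (114.03208923339844, 163.96266174316406), 68.26277160644531)
```

View pics/w1.png

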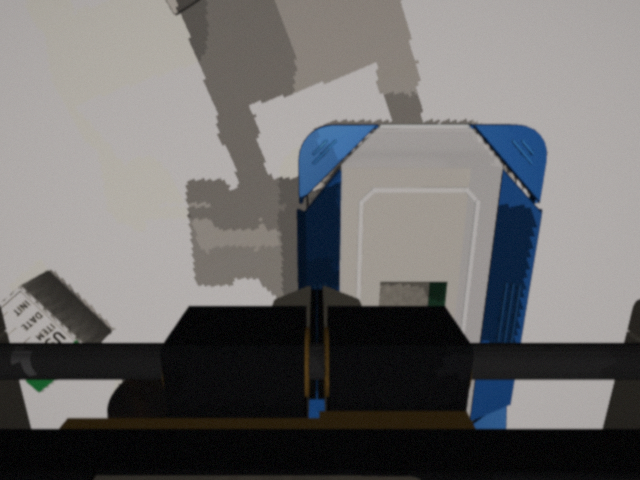

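Both near corners, at (338,150) and (512,150) px, now look flat and light, while the long sides are still dark and standing. So the press depth works. Next are side (−y), then the far −y corner.

Call:
arm_command(
  gripper=[0, 0, 0, 0, 0],
  dp=[
    [-0.6, -0.06, 0.4],
    [0, 0, 0.4],
    [0, 0, 0.22],
    [0, 0, 0.2],
    [0, 0, 0],
  ],
  twist=[0, 0, 0, 0, 0],
)

```text
time: 6.45
tool_pos: [534.9, 31.0, 70.0]
tcp_rot: [-3.141, -0.002, 2.761]
contact_force: [-0.9, 0.2, 0.5]
grip_width: 0.5
finger_force: 0.0
```

Call:
arm_command(
  gripper=[0, 0, 0, 0, 0],
  dp=[
    [0, 0, -0.8],
    [-0.85, 0, 0],
    [-0.85, 0, 0],
    [-0.85, 0, 0],
    [-0.85, 0, 0],
  ],
  twist=[0, 0, 0, 0, 0],
)

```text
time: 7.08
tool_pos: [615.0, -0.8, 90.7]
tcp_rot: [3.141, -0.0, 2.761]
contact_force: [-0.1, 1.1, -0.4]
grip_width: 0.5
finger_force: 0.0
```

Call:
arm_command(
  gripper=[0, 0, 0, 0, 0],
  dp=[
    [0, 0, 0.3],
    [0, 0, 0.25],
    [0, 0, 0.2],
    [0, 0, 0.08],
    [0, 0, 0],
  ],
  twist=[0, 0, 0, 0, 0],
)

```text
time: 7.7
tool_pos: [613.9, -0.4, 69.5]
tcp_rot: [-3.142, -0.001, 2.761]
contact_force: [0.3, -0.7, -0.2]
grip_width: 0.2
finger_force: 0.0
```

Call:
arm_command(
  gripper=[0, 0, 0, 0, 0],
  dp=[
    [0, 0, -0.84],
    [0, 1, 0],
    [0, 1, 0],
    [0, 1, 0],
    [0, 1, 0],
  ],
  twist=[0, 0, 0, 0, 0],
)

```text
time: 8.32
tool_pos: [651.7, 93.0, 91.0]
tcp_rot: [3.141, -0.0, 2.761]
contact_force: [-0.9, -1.2, -0.0]
grip_width: 0.5
finger_force: 0.0
```

Call:
arm_command(
  gripper=[0, 0, 0, 0, 0],
  dp=[
    [0, 0.12, 0.3],
    [0, 0, 0.25],
    [0, 0, 0.2],
    [0, 0, 0.06],
    [0, 0, 0],
  ],
  twist=[0, 0, 0, 0, 0],
)

```text
time: 8.95
tool_pos: [652.3, 93.9, 70.2]
tcp_rot: [-3.141, -0.001, 2.76]
contact_force: [-0.0, 0.4, 0.5]
grip_width: 0.4
finger_force: 0.0
```

Call:
arm_command(
  gripper=[0, 0, 0, 0, 0],
  dp=[
    [0, 0, -0.84],
    [0.84, 0, 0],
    [0.84, 0, 0],
    [0.84, 0, 0],
    [0.84, 0.08, 0],
  ],
  twist=[0, 0, 0, 0, 0],
)

```text
time: 9.57
tool_pos: [574.8, 127.5, 91.7]
tcp_rot: [-3.141, -0.0, 2.76]
contact_force: [0.5, 0.6, 0.3]
grip_width: 0.4
finger_force: 0.0
```

Call:
arm_command(
  gripper=[0, 0, 0, 0, 0],
  dp=[
    [0, 0, 0.3],
    [0, 0, 0.25],
    [0, 0, 0.2],
    [0, 0, 0.08],
    [0, 0, 0],
  ],
  twist=[0, 0, 0, 0, 0],
)

```text
time: 10.2
tool_pos: [575.6, 127.3, 70.3]
tcp_rot: [-3.141, -0.001, 2.761]
contact_force: [-0.4, 0.1, 0.3]
grip_width: 0.3
finger_force: 0.0
```

Call:
arm_command(
  gripper=[0, 0, 0, 0, 0],
  dp=[
    [0, 0, -1],
    [-0.95, -0.5, -1],
    [-0.95, -0.5, -1],
    [-0.95, -0.5, -1],
    [-0.95, -0.5, -1],
  ],
  twist=[0, 0, 0, 0, 0],
)

```text
time: 10.82
tool_pos: [645.7, 45.1, 196.7]
tcp_rot: [-3.141, -0.0, 2.761]
contact_force: [0.1, 0.7, 0.3]
grip_width: 0.4
finger_force: 0.0
```

Call:
arm_command(
  gripper=[0, 0, 0, 0, 0],
  dp=[
    [-0.4, 0, -0.3],
    [0, 0, 0],
    [0, 0, 0],
    [0, 0, 0],
    [0, 0, 0],
  ],
  twist=[0, 0, 0, 0, 0],
)

```text
time: 11.45
tool_pos: [654.2, 42.7, 203.2]
tcp_rot: [-3.141, -0.001, 2.762]
contact_force: [-0.6, -0.8, -0.1]
grip_width: 0.5
finger_force: 0.0
```

```bash
python3 -c "
from h import *
look('w2')"
```

```text
[654.1782025  42.7265613 203.1926626] [-3.14145492e+00 -6.10683905e-04  2.76156616e+00] ((576.36474609375, 69.61128997802734), (112.99052429199219, 136.10317993164062), 68.21630859375)
```

View pics/w2.png

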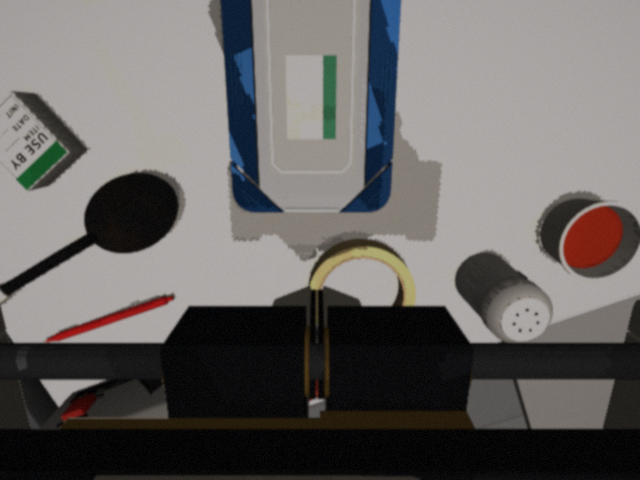

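The far half is in the arm's shadow, so I can't tell from this view. I'll clear the arm out of the way and check with the fixed cameras.

Call:
arm_command(
  gripper=[0, 0, 0, 0, 0],
  dp=[
    [1, 0.6, 0],
    [1, 0.6, 0],
    [1, 0.6, 0],
    [1, 0.6, 0],
    [1, 0.6, 0],
  ],
  twist=[0, 0, 0, 0, 0],
)

```text
time: 12.12
tool_pos: [565.6, 159.2, 203.5]
tcp_rot: [3.141, 0.0, 2.761]
contact_force: [-0.2, 0.9, 0.5]
grip_width: 0.1
finger_force: 0.0
```

Call:
arm_command(
  gripper=[0, 0, 0, 0, 0],
  dp=[
    [1, 0.6, 0],
    [1, 0.6, 0],
    [1, 0.6, 0],
    [1, 0.6, 0],
    [1, 0.6, 0],
  ],
  twist=[0, 0, 0, 0, 0],
)

```text
time: 12.75
tool_pos: [477.4, 275.3, 203.6]
tcp_rot: [3.141, 0.0, 2.761]
contact_force: [-0.7, 0.4, -0.1]
grip_width: 0.6
finger_force: 0.0
```

Call:
arm_command(
  gripper=[0, 0, 0, 0, 0],
  dp=[
    [1, 0.6, 0],
    [1, 0.6, 0],
    [1, 0.6, 0],
    [1, 0.6, 0],
    [0, 0, 0],
  ],
  twist=[0, 0, 0, 0, 0],
)

```text
time: 13.38
tool_pos: [406.4, 368.6, 203.6]
tcp_rot: [3.141, -0.0, 2.764]
contact_force: [0.2, -1.3, -0.1]
grip_width: 0.5
finger_force: 0.0
```

Run:
```python
from h import *
t=capture('top');s=capture('scene')
m=blue(t);m[:, :270]=0;m[:,420:]=0;m[:210]=0
ys,xs=np.nonzero(m);print(len(xs),cv2.minAreaRect(ray(get_calibration('top'),np.c_[xs,ys],70)[:,:2].astype(np.float32)))
f=lambda a:cv2.resize(a,(400,400),interpolation=cv2.INTER_CUBIC)
s0=cv2.imread('pics/scene0.png')[:,:,::-1]
a=np.hstack([f(t[220:320,307:407])]+[f(s[190:270,298:378])])
cv2.imwrite('pics/c1.png',a[:,:,::-1])
```

```text
786 ((556.3345947265625, 78.87704467773438), (110.38592529296875, 178.3859405517578), 68.41145324707031)
```

View pics/c1.png

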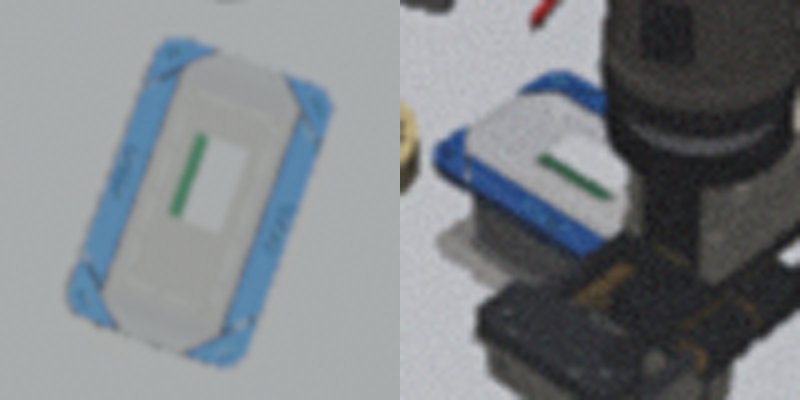

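All six sections now show as light blue in the top view, where they were dark when standing. The pan hasn't moved. I'll check the colours against the sealed pan before handing in.

Run:
```python
from h import *
c=get_calibration('top');t=capture('top');t0=cv2.imread('pics/top0.png')[:,:,::-1]
Rc=R.from_euler('xyz',c['attitude']).as_matrix()
def px(p):
    q=c['mtx']@(Rc.T@(p-c['position']));return q[:2]/q[2]
def samp(im,cx,cy,yaw,pts):
    for x,y in pts:
        r=R.from_euler('z',yaw,degrees=True).apply([x,y,0]);u,v=np.rint(px(np.array([cx,cy,70])+r)).astype(int)
        print((x,y),np.median(im[v-1:v+2,u-1:u+2].reshape(-1,3),0),end='; ')
    print()
P=[(82,48),(40,48),(0,48),(-40,48),(-82,48),(-82,-48),(-40,-48),(0,-48),(40,-48),(82,-48)]
samp(t0,555.8,79,-21.7,P);samp(t,555.8,79,-21.7,P)
m=blue(t0)|cv2.inRange(cv2.cvtColor(t0.copy(),cv2.COLOR_RGB2HSV),(95,80,50),(125,255,255));m[:,:150]=0;m[:,245:]=0;m[:280]=0
ys,xs=np.nonzero(m);b=cv2.minAreaRect(ray(c,np.c_[xs,ys],70)[:,:2].astype(np.float32));print(b)
yaw=b[2]-90 if b[1][0]<b[1][1] else b[2]
samp(t0,*b[0],yaw,P)
```

```text
(82, 48) [ 41.  85. 123.]; (40, 48) [ 34.  77. 123.]; (0, 48) [ 50.  93. 126.]; (-40, 48) [ 33.  76. 122.]; (-82, 48) [ 34.  76. 121.]; (-82, -48) [ 41.  83. 123.]; (-40, -48) [ 34.  78. 124.]; (0, -48) [ 51.  93. 129.]; (40, -48) [ 34.  78. 125.]; (82, -48) [ 39.  82. 120.]; 
(82, 48) [ 78. 119. 152.]; (40, 48) [ 89. 134. 171.]; (0, 48) [ 77. 119. 152.]; (-40, 48) [ 91. 135. 170.]; (-82, 48) [ 86. 127. 159.]; (-82, -48) [ 90. 133. 164.]; (-40, -48) [ 90. 134. 170.]; (0, -48) [ 84. 126. 156.]; (40, -48) [ 88. 133. 170.]; (82, -48) [ 76. 122. 153.]; 
((413.6553039550781, 470.6726379394531), (181.74887084960938, 116.04981231689453), 17.53815269470215)
(82, 48) [ 59. 102. 141.]; (40, 48) [ 60. 107. 152.]; (0, 48) [ 65. 106. 148.]; (-40, 48) [ 61. 107. 152.]; (-82, 48) [ 62. 107. 146.]; (-82, -48) [ 68. 113. 152.]; (-40, -48) [ 71. 116. 160.]; (0, -48) [ 68. 110. 142.]; (40, -48) [ 71. 116. 159.]; (82, -48) [ 70. 113. 154.];
```

```bash
python3 -c "
from plant import *
print(close_job())"
```

```text
the job is handed in; nothing more can be done
None
```

All six rim sections were pressed and appear shut in the top camera view, the pan has not moved to within about 1 mm, and the job was handed in at about 13.5 s; no verdict came back.

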